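# Close the lantern housing over its battery and hold it shut

### The arm

A 7-joint arm with a two-finger parallel gripper is mounted at the origin on the work surface. World frame = base frame: x ahead of the robot, y to its left, z up, the work surface at z = 0. Lengths are in m, angles in rad, forces in N, time in s.
With the tool pointing down it reaches from about 0.4 to 0.85 m from the base axis. Payload 10.4 kg.
Tool frame: the origin (TCP) lies on the centre line of the jaws, within the pads' length; the fingertips stand 11 mm ahead of it and the grasp point (between the pads) lies 8 mm behind it; z points along the fingers, y is the line along which they close (so a half turn about z gives the same grasp; the last joint's range is limited). The gripper opens to 87 mm and grips with 3 to 60 N. Pads are 19 mm wide; open, the fingers measure 117 mm over their backs; the gripper's body (75 mm by 190 mm) begins 51 mm behind the grasp point.
Start: joints at [1.309, 0.332, -0.065, 1.46, 0.022, 1.35, -0.088], TCP at [0.148, -0.607, 0.234] pointing down, gripper open.
Joint ranges: [-2.6, 2.6], [-0.5, 2.12], [-1.47, 1.34], [0.16, 2.42], [-1.27, 4.41], [0.06, 2.06], [-2.6, 2.6]. Speed limits (rad/s): [2.22, 2.22, 2.79, 2.79, 3.14, 3.14, 3.14].

### API

Orientations are given as a unit quaternion [x, y, z, w].
In Python, from bench import r gives the robot as it stands.
- The arm moves only by the shell command python3 -m pendant 'ROWS' [OPENING] [FORCE]. ROWS is JSON, a list of rows, each a list of 4 numbers: the shift along the tool's x, y, z in m, then the turn about the tool's z in rad. A call has 1 to 8 rows; each row shifts and turns the commanded pose from where the row before left it, along the tool's axes as they then stand; what a row does not reach is not made up. A row lasts 1/12 s, in which the tool goes at most 41.7 mm and 7.16 degrees, less where a joint would pass 70% of its speed; a pose out of reach is approached as far as the arm can. A call with a gripper value outside its range is refused whole. OPENING is the opening, from 0 (shut) to 1 (fully open), set as the call begins (- or left out, the last holds). The fingers move at their own pace and stop on an object; FORCE is the grip in N (left out, the last holds). Time passes only in rows, so rows that do not move let the fingers close. It gives the time, the measured TCP pose, the force, the opening and the grip force at its end, in the units of the state.
- r.read_state(): the state, without advancing time (a new reading comes with each control period).
- r.camera(name): name is "scene" or "side" or "wrist"; returns a dict with "img" (420x560x3 uint8, red, green, blue), "camera_matrix" (3x3 intrinsics, pixels), "xyz" and "attitude" of the camera in the world. Camera axes: x right, y down, z forward; pixel columns grow to the right and rows downward; lengths in m; the calibration is good to about 2 mm. A picture is of the moment at which its call begins. There is no depth.
- r.close_job(): hands the job in; it is judged then, once.
Trained networks look in the newest picture that a camera, given by its name, has taken for a name from the list of things; names that differ only in an ending like _2 or _b are one class to them, and where a whole thing is asked for, a point or a joint stands for the part that bears it (a point fixed in the world has none). Each returns a list of dicts, best first, with "score" (0 to 1); they miss things now and then, are a little off and sometimes report something else, mostly with a low value. They report only what shows in the picture. A call takes as long as a camera call. They do not tell look-alikes from the thing itself.
- r.outline_of(thing, camera): "mask" (420x560 bool, what is visible of it) and "bbox" ([centre column, centre row, width, height] in pixels, round what is visible of it).
The state is a dict: "time": time; "joint_positions": joint angles; "joint_vel": joint speeds; "joint_torque": joint torques, N m; "ee_pos": TCP position; "eef_rot": TCP orientation; "ft_force": force on the tool from outside, world axes, zero at the start; "torque": the same for the moment, N m; "width": finger opening in m; "grip_force": force on a finger pad.
Only numpy, scipy, OpenCV 4.12 (cv2) and the standard library are available. Lean on these libraries where they do the work, as an engineer would, in place of code of your own. Each camera call takes 0.05 s, during which the arm holds its last target. There are 200 camera calls.

### The job

Take the battery block from its charging pad and slide it all the way down into the close-fitting well of the lantern's lower half, then fit the upper half over it with its two holes on the matching dowels. The battery rests on a spring that pushes the halves apart, so press the upper half down firmly until the two halves meet all round, and finish while still holding it pressed shut with the fingers; do not let go. Leave the small ghost and pumpkin ornaments where they stand.

Things in the scene. Friction and masses are not known exactly. Their poses are not given: they have to be found in the camera images.
- lower: Lower half of a white lantern housing, fixed in a plywood cradle (base 160 x 100 x 8 mm, two side blocks to 24 mm high). Origin: centre of the cradle's underside, on the table; z up, x along the housing. Block 120 (x) x 64 (y) mm; its flat top, the parting face, is at z = 54 mm; a tongue 10 x 20 mm sticks out of the +x end. A well for the battery opens in the middle. Place and yaw vary.
- well_mouth (a point): Centre of the well's mouth, on the parting face. The well is rectangular, 42 (x of the lower half) x 24 (y) mm, with a 2 mm chamfer, straight down; its sprung brass floor is 34 mm below the mouth.
- contact_plate (a joint): Sprung floor of the well, in m: 0 = up at rest, grows as pressed down, at most 0.010. Preloaded with 2.4 N, then 0.8 N per mm. About 0 with the battery alone, 0.001 to 0.003 with battery and upper half resting unpressed (the halves then stay 4 to 6 mm apart), 0.007 when the halves meet, where it pushes up with 8 N.
- big_dowel (a point): Foot of the 12 mm steel dowel, on the parting face at the tongue end (46 mm from the well's centre along +x of the lower half). The dowel stands 20 mm up from here; its last 4 mm taper.
- small_dowel (a point): Foot of the 8 mm steel dowel, on the parting face at the plain end (46 mm from the well's centre along -x). It also stands 20 mm up from here; its last 4 mm taper.
- upper: Upper half, loose, about 0.2 kg, white, lying right way up (open face down). Origin: centre of its flat underside; x along it. Flange 120 (x) x 64 (y) x 12 mm, tongue at the +x end; dome 64 x 46 mm up to z = 38; grip ridge 60 (x) x 20 (y) mm from z = 38 to 72. Its cavity, 54 x 36 mm, 29 mm deep, goes over the battery; the cavity's roof meets the battery with the halves still 7 mm apart.
- big_hole (a point): Lower mouth of the 14 mm through hole in the upper half's flange (for the 12 mm dowel), on the underside, 46 mm from the middle at the tongue end (+x). When closed it coincides with big_dowel.
- small_hole (a point): Lower mouth of the 10 mm through hole (for the 8 mm dowel), on the underside, 46 mm from the middle at the plain end (-x). When closed it coincides with small_dowel.
- grip_top (a point): Centre of the top of the upper half's grip ridge (20 mm wide across y, 34 mm tall), 72 mm above the underside. Closing the halves takes about 5 N of push here; a firm 10 to 20 N also makes them bear on each other.
- battery: Battery block, loose, 40 (x) x 22 (y) x 70 (z) mm, about 0.13 kg, grey and black, standing upright on the charging pad. Origin at the centre of its underside, z up. Either way round fits. When down in the well it stands 36 mm above the parting face.
- charger: Black charging pad 110 x 80 x 10 mm, fixed; origin at the centre of its underside. The battery stands on its top, 10 mm above the table.
- ghost: Bystander: white ceramic ghost, 58 mm wide, 75 mm tall, loose, origin at the centre of its underside. Leave alone.
- pumpkin: Bystander: orange pumpkin ornament, 72 mm wide, 57 mm tall, loose, origin at the centre of its underside. Leave alone.
There are look-alikes about, which are no part of the job. What is shaped like the upper but blue is not meant.

How it is judged:
On the way, in this order (a step that is already met when the one before it is completed fails the run):
1. the battery is fully down in the well (horizontal distance between battery and well_mouth below 0.003 m and angle between battery's own z axis and vertical below 0.07 rad and z of battery in the frame of lower below 0.024 m), for 0.2 s.
2. the upper half is threaded on both dowels (horizontal distance between battery and well_mouth below 0.003 m and angle between battery's own z axis and vertical below 0.07 rad and horizontal distance between big_hole and big_dowel below 0.003 m and horizontal distance between small_hole and small_dowel below 0.003 m and z of each of big_hole, small_hole in the frame of lower below 0.069 m), for 0.1 s.
At the end, for the whole second after the job is handed in: The battery is in the well; both holes of the upper half are on their matching dowels within 3 mm; the gap between the halves is under 2 mm at both dowels, the halves bear on each other with more than 1 N, the fingers still press or grip the upper half, and it is at rest (horizontal distance between battery and well_mouth below 0.003 m and angle between battery's own z axis and vertical below 0.07 rad and horizontal distance between big_hole and big_dowel below 0.003 m and horizontal distance between small_hole and small_dowel below 0.003 m and z of each of big_hole, small_hole in the frame of lower below 0.056 m and z of battery in the frame of lower below 0.016 m and contact force between upper and lower above 1 N and contact force between the fingers and upper above 1 N and linear speed of upper below 0.01 m/s); the arm keeps its last pose, push and grip.
It fails at once if a bystander was shifted by more than 30 mm or tipped (distance of any of ghost, pumpkin from where it was at the start of the episode above 0.03 m or angle between any of ghost, pumpkin's own z axis and vertical above 0.5 rad).
It also fails if it takes over 72 s, if anything falls off the work surface, if the arm or the gripper's body presses on something with over 40 N, if the wrist force passes 120 N, or if a joint passes its speed limit or range.

## Working session

There is one attempt and no reset: what is moved stays moved. The work goes in short steps, Python scripts to look and compute and a shell command to move; the robot and the scene stay as the last step left them, time stands still between calls to the robot, and variables do not carry over. Pictures are saved under pics/ and viewed, at most 12 in all, crops included, and the job is handed in when it is done.

```bash
mkdir -p pics; ls
cat > h.py <<'E'
import numpy as np, cv2
from scipy.spatial.transform import Rotation as R
from bench import r
def cam(n):
    c=r.camera(n); return c
def rot(c):
    a=np.array(c["attitude"]); return a if a.shape==(3,3) else R.from_quat(a).as_matrix()
def ray(c,u,v,z):
    d=rot(c)@np.linalg.inv(np.array(c["camera_matrix"]))@np.array([u,v,1.]); p=np.array(c["xyz"]); return p+d*(z-p[2])/d[2]
def proj(c,P):
    q=np.array(c["camera_matrix"])@rot(c).T@(np.array(P,float)-np.array(c["xyz"])); return q[:2]/q[2]
def save(c,n,box=None,s=1):
    im=c["img"][:,:,::-1]
    if box: im=im[box[1]:box[3],box[0]:box[2]]
    cv2.imwrite("pics/"+n,cv2.resize(im,None,fx=s,fy=s,interpolation=cv2.INTER_CUBIC))
E
python3 - <<'E'
from h import *
a=cam("scene");b=cam("side");save(a,"scene.png",s=1.42);save(b,"side.png",s=1.42)
for c in(a,b):print(c["xyz"],c["attitude"],c["camera_matrix"])
for n in["lower","upper","battery","charger","ghost","pumpkin"]:
  for k in("scene","side"):
    print(n,k,[(round(o["score"],2),np.round(o["bbox"])) for o in r.outline_of(n,k)[:3]])
s=r.read_state();print(s)
E
```

```text
pics
[ 0.87308186 -0.50106586  0.79549284] [ 0.8851128   0.27046905 -0.1119051  -0.36179976] [[438.80397749   0.         277.11227441]
 [  0.         438.80397749 205.19285036]
 [  0.           0.           1.        ]]
[0.02966503 0.52566343 0.86474594] [-0.35921119  0.87217867 -0.30896837  0.12169733] [[419.58225364   0.         281.34509488]
 [  0.         419.58225364 212.66286356]
 [  0.           0.           1.        ]]
lower scene [(0.91, array([262., 272.,  85.,  59.]))]
lower side [(0.75, array([297., 192.,  72.,  50.]))]
upper scene [(0.94, array([365., 144.,  34.,  40.])), (0.93, array([329., 166.,  50.,  28.])), (0.93, array([304., 212.,  53.,  39.]))]
upper side [(0.88, array([132., 329.,  64.,  56.])), (0.86, array([248., 243.,  54.,  43.])), (0.73, array([203., 293.,  61.,  35.]))]
battery scene [(0.59, array([134., 354.,  35.,  38.]))]
battery side [(0.73, array([205., 291.,  58.,  39.])), (0.63, array([388., 144.,  22.,  26.]))]
charger scene [(0.78, array([150., 363.,  74.,  46.])), (0.49, array([375., 233.,  24.,  36.])), (0.21, array([328., 168.,  51.,  30.]))]

[... 374 characters left out ...]
t_positions': array([ 1.30944001,  0.33216768, -0.06474197,  1.46010173,  0.02157395,
        1.34986791, -0.08851576]), 'joint_vel': array([ 0.00038799, -0.00149637,  0.00115874, -0.00010133, -0.00028428,
       -0.00045876,  0.00154518]), 'joint_torque': array([-8.94888872e-04, -6.22910857e+01,  2.40569562e-02, -3.90062034e+01,
       -6.11970644e-02,  3.13795789e-02,  2.59756564e-05]), 'ee_pos': array([ 0.14786743, -0.60728718,  0.23359499]), 'eef_rot': array([9.92881603e-01, 1.19105482e-01, 3.93401489e-05, 6.90006379e-05]), 'ft_force': array([-1.28144373,  0.34075774, -0.2821135 ]), 'torque': array([ 0.01968116,  0.02036666, -0.01997721]), 'grip_force': 0.0, 'width': 0.08703652641717696}
```

View pics/scene.png

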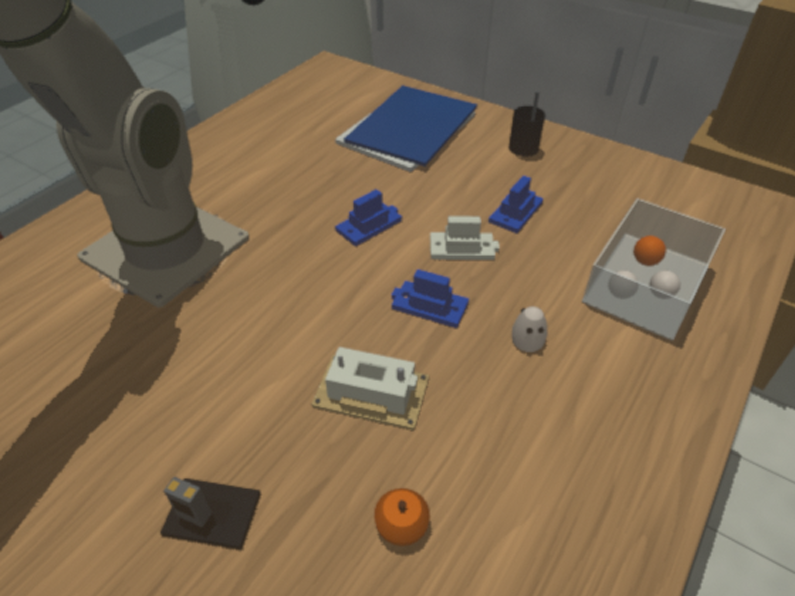

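View pics/side.png

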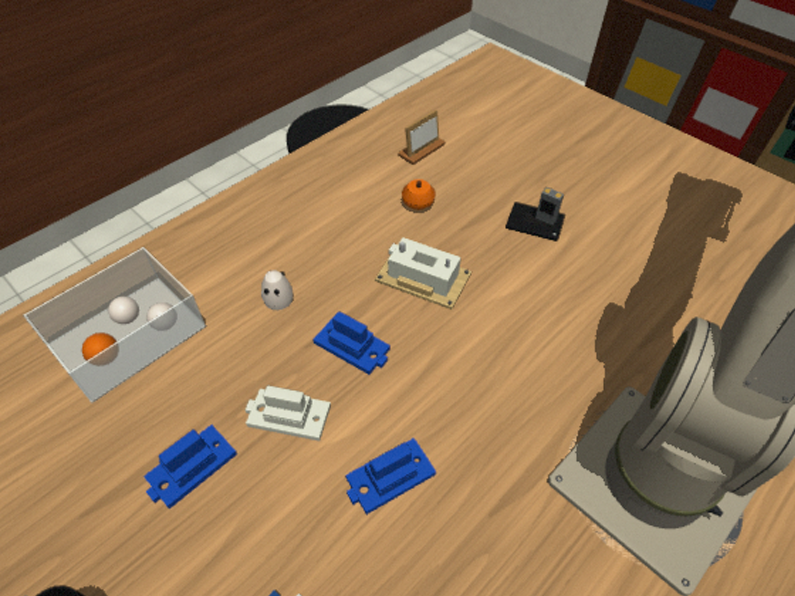

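The scene view shows the battery on its pad at (132,345) px, the lower half at (262,268) with its tongue to the right, and the ghost at (372,233). The pumpkin is at (284,364). Upper-shaped candidates in this view are white (326,170) and blue (258,153), (302,210) and (364,145). Only the white one fits the description. In the side view it is at (203,291).

Run:
```python
from h import *
a=cam("scene");b=cam("side");w=cam("wrist")
save(a,"crop.png",(280,120,400,210),5)
save(w,"wrist0.png")
k=1.42
P={"batt_top":((188,490),(553,192),.08),"well":((371,371),(427,258),.054),"bigd_top":((402,370),(402,242),.074),"smalld_top":((340,357),(449,262),.074),"ridge":((464,221),(286,393),.072),"tongue":((496,244),(248,408),.01),"ghost":((529,345),(275,303),0.01),"pumpkin":((402,520),(418,200),.03)}
for n,(p,q,z) in P.items(): print(n,ray(a,p[0]/k,p[1]/k,z).round(3),ray(b,q[0]/k,q[1]/k,z).round(3))
print(w["xyz"],rot(w).round(3),w["camera_matrix"])
for n in["battery","charger","lower"]:
    print(n,[(round(o["score"],2),np.round(o["bbox"])) for o in r.outline_of(n,"wrist")[:3]])
```

```text
batt_top [ 0.46  -0.343  0.08 ] [ 0.448 -0.345  0.08 ]
well [ 0.529 -0.054  0.054] [ 0.519 -0.055  0.054]
bigd_top [ 0.574 -0.039  0.074] [ 0.567 -0.037  0.074]
smalld_top [ 0.485 -0.07   0.074] [ 0.472 -0.061  0.074]
ridge [0.48  0.309 0.072] [0.469 0.314 0.072]
tongue [0.531 0.352 0.01 ] [0.525 0.358 0.01 ]
ghost [0.691 0.159 0.01 ] [0.666 0.194 0.01 ]
pumpkin [ 0.686 -0.209  0.03 ] [ 0.659 -0.179  0.03 ]
[ 0.21294973 -0.5907275   0.38442419] [[ 0.238 -0.941 -0.239]
 [-0.971 -0.231 -0.06 ]
 [ 0.001  0.246 -0.969]] [[377.32769925   0.         281.14697249]
 [  0.         377.32769925 209.92375484]
 [  0.           0.           1.        ]]
battery []
charger []
lower []
```

View pics/crop.png

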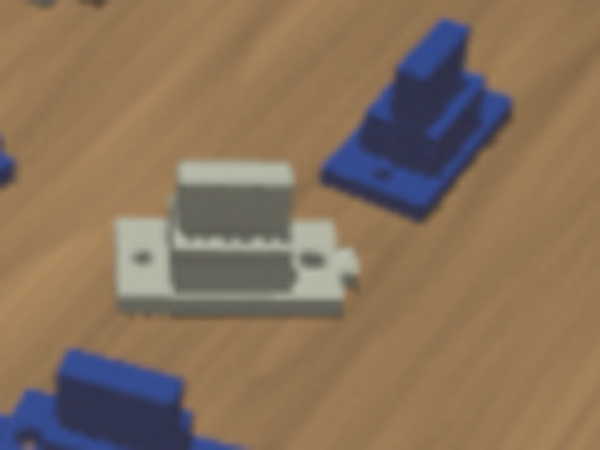

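View pics/wrist0.png

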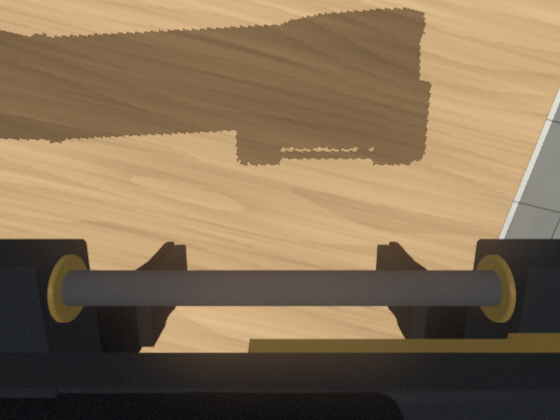

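The crop confirms it: the white upper half's tongue points right, with ridge top at (326,154) and flange at (325,172), and the nearby look-alikes are blue. The wrist view shows only table, with no target in it yet. I'll move above the battery.

```bash
python3 -m pendant '[[0.036,-0.02,0,0],[0.036,-0.02,0,0],[0.036,-0.02,0,0],[0.036,-0.02,0,0],[0.036,-0.02,0,0],[0.036,-0.02,0,0],[0.036,-0.02,0,0],[0.036,-0.02,0,0]]' 1; python3 -m pendant '[[0.021,-0.011,0,0],[0.021,-0.011,0,0],[0,0,0,0],[0,0,0,0]]'
python3 - <<'E'
from h import *
w=cam("wrist");save(w,"wrist1.png")
s=r.read_state();print(s["ee_pos"],s["eef_rot"])
for n,z in(("battery",.08),("charger",.01)):
  for o in r.outline_of(n,"wrist")[:1]:
    m=o["mask"].astype(np.uint8);c=max(cv2.findContours(m,0,2)[0],key=cv2.contourArea)[:,0]
    W=np.array([ray(w,u,v,z)[:2] for u,v in c]).astype(np.float32)*1000
    print(n,o["score"],o["bbox"],cv2.minAreaRect(W))
E
```

```text
time: 1.67
ee_pos: [0.391, -0.3822, 0.2339]
eef_rot: [0.993, 0.119, 0.0, 0.0]
ft_force: [1.0, -1.1, -0.3]
width: 0.0872
grip_force: 0.0
time: 2.0
ee_pos: [0.4264, -0.3513, 0.2336]
eef_rot: [0.993, 0.121, 0.0, -0.0]
ft_force: [-0.7, -0.8, -0.4]
width: 0.0873
grip_force: 0.0
[ 0.42528975 -0.35255982  0.23355938] [ 9.92859616e-01  1.19288523e-01 -1.19892715e-04  1.30742166e-04]
charger 0.85 [267.0, 137.7, 96.2, 125.8] ((464.55560302734375, -330.17681884765625), (110.01699829101562, 80.21219635009766), 24.519323348999023)
```

View pics/wrist1.png

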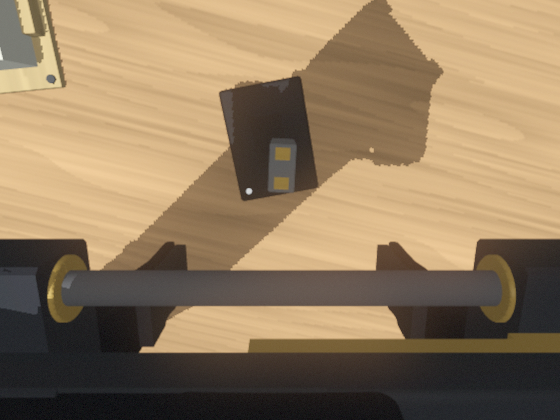

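The wrist view shows the battery's top at about (281,169), with gold contacts at (283,154) and (281,184), on the black pad centred near (267,138). The pad fit of 110 x 80 mm matches the given size.

Run:
```python
from h import *
w=cam("wrist");im=w["img"]
x=im[130:200,258:308];hsv=cv2.cvtColor(x,cv2.COLOR_RGB2HSV)
v=hsv[:,:,2]
print(v[::4,::3])
# gold contacts
g=((hsv[:,:,1]>90)&(v>110)).astype(np.uint8)
n,l,st,ce=cv2.connectedComponentsWithStats(g)
for i in range(1,n):
  if st[i,4]>40: print("gold",st[i],ray(w,ce[i][0]+258,ce[i][1]+130,.08).round(4))
for th in(70,80,90):
  m=((v>th)).astype(np.uint8);n,l,st,ce=cv2.connectedComponentsWithStats(m);l0=l[40,24]
  c=max(cv2.findContours((l==l0).astype(np.uint8),0,2)[0],key=cv2.contourArea)[:,0]
  W=np.array([ray(w,a+258,b+130,.08)[:2] for a,b in c]).astype(np.float32)*1000
  print(th,cv2.minAreaRect(W))
```

```text
[[ 59  56  55  55  53  54  51  53  51  52  50  50  54  50  51  52  47]
 [ 57  55  55  51  49  53  50  52  52  52  48  53  53  51  52  53  55]
 [ 55  55  54  51  76  76  75  75  74  72  76  71  51  52  52  48  52]
 [ 55  54  54  75  93  92  92  90  91  90  89  91  63  52  53  55  54]
 [ 56  53  53  75  93 128 144 144 143 142 112  91  66  56  55  57  57]
 [ 56  56  54  82  93 136 142 144 143 143  99  93  57  51  56  58  57]
 [ 57  56  56  88  92 136 142 141 142 143  96  93  58  56  57  58  62]
 [ 59  57  55  90  92  95  93  93  92  96  93  93  57  57  58  59  59]
 [ 56  55  56  92  92  93  91  93  92  93  95  93  57  59  62  64  65]
 [ 58  58  57  91  93  95  92  94  93  94  95  94  60  63  60  65  68]
 [ 57  56  57  92  95  94  94  96  93  92  94  93  65  64  66  65  67]
 [ 58  57  59  92  94 131 130 128 129 120  96  96  67  66  68  70  72]
 [ 61  59  61  94  96 145 142 146 144 145  98  97  71  70  69  70  73]
 [ 61  59  62  95  94 141 143 144 143 139  96  94  71  72  74  74  76]
 [ 62  62  60  94  96 117 126 127 131 128  99  93  74  75  74  78  84]
 [ 62  64  64  66  66  66  68  70  74  87 111 128 138 138 135 136 135]
 [ 61  62  85 119 130 145 145 141 141 139 140 140 141 143 144 143 145]
 [145 143 142 142 141 142 141 141 144 145 147 148 146 145 146 144 201]]
gold [ 15  14  15  13 189] [ 0.4623 -0.3431  0.08  ]
gold [ 14  44  15  13 187] [ 0.4388 -0.3481  0.08  ]
gold [  0  57  50  13 427] [ 0.4282 -0.3574  0.08  ]
70 ((448.77032470703125, -348.6007080078125), (51.15508270263672, 40.48139572143555), 13.657702445983887)
80 ((447.2518005371094, -348.9696960449219), (48.029659271240234, 40.48139572143555), 13.657703399658203)
90 ((446.87017822265625, -349.06243896484375), (47.24419403076172, 40.48139572143555), 13.657703399658203)
```

```bash
python3 -m pendant '[[0.0262,-0.0008,0,0.03],[0,0,0.03,0],[0,0,0.035,0],[0,0,0.035,0],[0,0,0.035,0],[0,0,0.025,0],[0,0,0.0096,0],[0,0,0,0]]'; python3 -m pendant '[[0,0,0,0],[0,0,0,0],[0,0,0,0],[0,0,0,0],[0,0,0,0],[0,0,0,0]]' 0.1 25
```

```text
time: 2.87
ee_pos: [0.4489, -0.3453, 0.0618]
eef_rot: [0.995, 0.104, -0.002, -0.001]
ft_force: [-0.4, 0.5, 0.7]
width: 0.087
grip_force: 0.0
time: 3.37
ee_pos: [0.451, -0.3456, 0.0646]
eef_rot: [0.995, 0.104, 0.0, 0.0]
ft_force: [0.6, 0.1, -0.3]
width: 0.0549
grip_force: 0.0
```

```bash
python3 -m pendant '[[0,0,0,0],[0,0,0,0],[0,0,0,0],[0,0,0,0],[0,0,0,0],[0,0,0,0],[0,0,0,0],[0,0,0,0]]'; python3 -m pendant '[[0,0,0,0],[0,0,-0.02,0],[0,0,-0.04,0],[0,0,-0.04,0],[0,0,-0.04,0],[0,0,-0.03,0],[0,0,0,0]]'
```

```text
time: 4.03
ee_pos: [0.4507, -0.3454, 0.0639]
eef_rot: [0.995, 0.104, -0.0, 0.0]
ft_force: [-0.5, 0.1, 0.1]
width: 0.022
grip_force: 24.9
time: 4.62
ee_pos: [0.4531, -0.3468, 0.2411]
eef_rot: [0.995, 0.104, 0.004, 0.004]
ft_force: [0.7, -0.4, -0.8]
width: 0.0219
grip_force: 24.9
```

```bash
python3 -m pendant '[[0.0075,-0.0375,0,0],[0.0075,-0.0375,0,0],[0.0075,-0.0375,0,0],[0.0075,-0.0375,0,0],[0.0075,-0.0375,0,0],[0.0075,-0.0375,0,0],[0.0075,-0.0375,0,0],[0,0,0,-0.08]]'; python3 -m pendant '[[0,0,0,0],[0,0,0,0],[0,0,0,0],[0,0,0,0],[0,0,0,0],[0,0,0,0]]'
python3 - <<'E'
from h import *
w=cam("wrist");save(w,"wrist2.png")
s=r.read_state();print(s["ee_pos"],s["eef_rot"])
E
```

```text
time: 5.28
ee_pos: [0.4476, -0.07, 0.2339]
eef_rot: [0.989, 0.147, 0.0, -0.001]
ft_force: [1.3, 0.7, -1.5]
width: 0.0219
grip_force: 24.9
time: 5.78
ee_pos: [0.4476, -0.0783, 0.2338]
eef_rot: [0.99, 0.143, -0.0, -0.0]
ft_force: [-0.3, -0.3, -1.1]
width: 0.0217
grip_force: 24.9
[ 0.44762308 -0.07818608  0.23380319] [ 9.89690089e-01  1.43225395e-01 -8.45034021e-05 -8.39483518e-05]
```

View pics/wrist2.png

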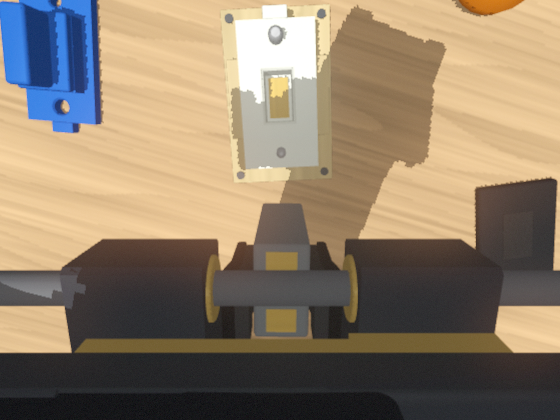

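The wrist view shows the lower half's face (236–318, 16–170), tongue at the top, big dowel at (275,34), well at (279,95) and small dowel at (281,152). The battery is held square in the jaws, with its lower edge at about (282,206).

```bash
cat >> h.py <<'E'
def rectify(c,center,yaw,z,half=(.075,.045),ppm=5):
    # top-down view at height z, u=along x, v=along y
    cs,sn=np.cos(yaw),np.sin(yaw);pts=[];dst=[]
    for a,b in((-1,-1),(1,-1),(1,1),(-1,1)):
        X=a*half[0];Y=b*half[1];pts.append(proj(c,[center[0]+cs*X-sn*Y,center[1]+sn*X+cs*Y,z]));dst.append([(X+half[0])*1000*ppm,(half[1]-Y)*1000*ppm])
    H=cv2.getPerspectiveTransform(np.float32(pts),np.float32(dst))
    return cv2.warpPerspective(c["img"],H,(int(2000*half[0]*ppm),int(2000*half[1]*ppm)),flags=cv2.INTER_CUBIC)
E
python3 - <<'E'
from h import *
w=cam("wrist");im=w["img"]
hsv=cv2.cvtColor(im,cv2.COLOR_RGB2HSV)
m=((hsv[:,:,1]<35)&(hsv[:,:,2]>150)).astype(np.uint8);m[200:]=0;m[:,:225]=0;m[:,335:]=0;m[:14]=0
c=max(cv2.findContours(m,0,1)[0],key=cv2.contourArea)[:,0]
W=np.array([ray(w,u,v,.054)[:2] for u,v in c]).astype(np.float32)*1000
(cx,cy),sz,an=cv2.minAreaRect(W);print(cx,cy,sz,an)
for n,u,v in(("well",279,95),("bigtop",275,31),("small",281,150)):
  print(n,ray(w,u,v,.054).round(4),ray(w,u,v,.074).round(4))
yaw=np.radians(an if sz[0]>sz[1] else an-90);yaw=(yaw+np.pi/2)%np.pi-np.pi/2
print("yaw",yaw)
t=rectify(w,(cx/1000,cy/1000),yaw,.054);cv2.imwrite("pics/rect.png",t[:,:,::-1])
E
```

```text
526.9989624023438 -52.007083892822266 (123.4267807006836, 64.17318725585938) 19.309398651123047
well [ 0.5264 -0.0527  0.054 ] [ 0.5255 -0.0531  0.074 ]
bigtop [ 0.5729 -0.0356  0.054 ] [ 0.5692 -0.037   0.074 ]
small [ 0.483  -0.0674  0.054 ] [ 0.4847 -0.0669  0.074 ]
yaw 0.337012583042249
```

View pics/rect.png

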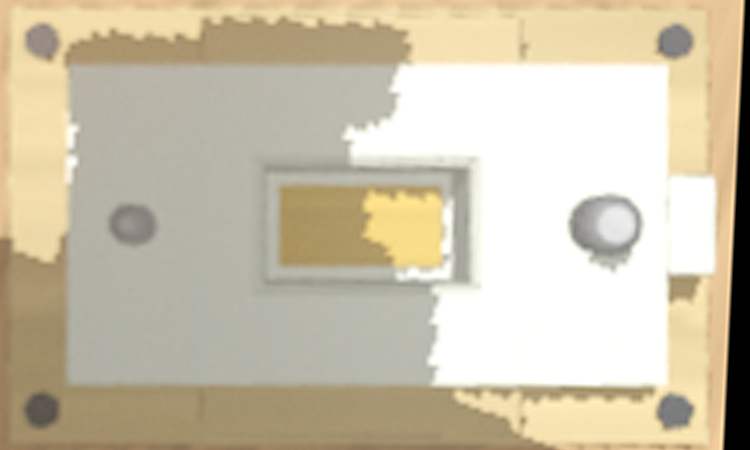

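The rectified view shows the face at u 68–667 (600 px, or 120 mm as given), v 65–385. The well is centred at (368,224), so the yaw fits and the centre is 1.5 mm back along x. Next I'll check the battery in hand.

Run:
```python
from h import *
w=cam("wrist");im=w["img"];s=r.read_state()
T=R.from_quat(s["eef_rot"]).as_matrix();p=s["ee_pos"]
x=im[195:340,240:325];hsv=cv2.cvtColor(x,cv2.COLOR_RGB2HSV)
g=((hsv[:,:,1]>90)&(hsv[:,:,2]>110)).astype(np.uint8);n,l,st,ce=cv2.connectedComponentsWithStats(g)
for i in range(1,n):
  if st[i,4]>150: print("gold",st[i],(T.T@(ray(w,ce[i][0]+240,ce[i][1]+195,p[2]-.054+.07)-p)).round(4))
print(hsv[0:60:1,42,2])
print("bottom edge row profile -> ", [(v,(T.T@(ray(w,282,v,p[2]-.054)-p)).round(4)[:2]) for v in(203,204,205,206)])
print("row206 V",hsv[11,:,2]); 
for u in(264,301):print((T.T@(ray(w,u,206,p[2]-.054)-p)).round(4))
c=np.array([.5256,-.0525,p[2]]);print("well in tool",(T.T@(c-p)).round(4))
```

```text
gold [  23    0   62   50 1178] [ 0.0316  0.0101 -0.016 ]
gold [ 26  57  32  18 564] [ 0.013  -0.0003 -0.016 ]
gold [ 26 114  30  23 688] [-0.0123 -0.0005 -0.016 ]
gold [ 11 116  62  29 281] [-0.0187  0.001  -0.016 ]
[154 155 158 158 160 159 159 154 128 111 110 111 110 110 110 108 107 110
 108 108 108 110 107 108 107 107 106 106 106 106 104 104 103 103 102 102
 103  99 101 101 103 100 100  99  98  99  99  95  99 103 104 107 107 106
 106 104 113 139 154 155]
bottom edge row profile ->  [(203, array([0.0191, 0.0003])), (204, array([0.0186, 0.0003])), (205, array([0.018 , 0.0003])), (206, array([0.0174, 0.0003]))]
row206 V [237 237 238 237 238 238 238 239 239 238 238 238 237 238 238 237 237 236
 236 235 234 220 164 120 119 120 121 118 118 118 117 116 117 115 114 115
 115 113 111 114 111 111 111 109 109 110 107 106 107 106 105 106 105 104
 104 104 104 101 104 102 100 110 139 156 156 157 155 156 155 155 154 154
 154 153 152 151 151 150 150 148 148 146 149 145 146]
[ 0.0174 -0.0098  0.054 ]
[0.0174 0.0109 0.054 ]
well in tool [ 0.082  -0.0022  0.    ]
```

```bash
python3 -m pendant '[[0.0275,-0.0008,0,0],[0.0275,-0.0008,0,0],[0.0275,-0.0008,0,-0.05],[0,0,0.04,0],[0,0,0.04,0],[0,0,0.03,0],[0,0,0,0],[0,0,0,0]]'; python3 -m pendant '[[0,0,0.004,0],[0,0,0.004,0],[0,0,0.004,0],[0,0,0.003,0],[0,0,0,0],[0,0,0,0]]'
python3 - <<'E'
from h import *
s=r.read_state();T=R.from_quat(s["eef_rot"]).as_matrix();p=s["ee_pos"]
print(p,T.T@(np.array([.5256,-.0525,p[2]])-p),s["ft_force"],2*np.arctan2(*s["eef_rot"][[1,0]]))
E
```

```text
time: 6.6
ee_pos: [0.5253, -0.0518, 0.1235]
eef_rot: [0.986, 0.169, -0.001, -0.001]
ft_force: [-0.2, 0.5, -0.4]
width: 0.0219
grip_force: 24.9
time: 7.1
ee_pos: [0.5261, -0.052, 0.1092]
eef_rot: [0.986, 0.169, 0.0, 0.0]
ft_force: [-0.2, 0.6, -1.1]
width: 0.0216
grip_force: 24.9
[ 0.5261236  -0.05201213  0.10917431] [-6.55952692e-04  2.86174186e-04 -3.76930895e-08] [-0.20978944  0.63770611 -1.0761091 ] 0.33871244045446
```

```bash
python3 -m pendant '[[0,0,0.003,0],[0,0,0.003,0],[0,0,0,0]]'; python3 -m pendant '[[0,0,0.003,0],[0,0,0.003,0],[0,0,0.003,0],[0,0,0,0]]'
```

```text
time: 7.35
ee_pos: [0.5257, -0.0519, 0.1023]
eef_rot: [0.986, 0.169, -0.0, -0.0]
ft_force: [0.3, 0.0, -0.5]
width: 0.0219
grip_force: 24.9
time: 7.68
ee_pos: [0.5257, -0.0519, 0.0932]
eef_rot: [0.986, 0.169, -0.0, -0.0]
ft_force: [-0.5, 0.0, -1.1]
width: 0.0221
grip_force: 24.9
```

```bash
python3 -m pendant '[[0,0,0.004,0],[0,0,0.004,0],[0,0,0.004,0],[0,0,0.004,0],[0,0,0.003,0],[0,0,0,0],[0,0,0,0]]'
```

```text
time: 8.27
ee_pos: [0.526, -0.0519, 0.0748]
eef_rot: [0.986, 0.169, -0.0, -0.0]
ft_force: [-0.1, 0.2, -0.5]
width: 0.0222
grip_force: 24.9
```

```bash
python3 -m pendant '[[0,0,0.0015,0],[0,0,0,0],[0,0,0,0]]'; python3 -m pendant '[[0,0,0,0],[0,0,0,0],[0,0,0,0],[0,0,0,0],[0,0,0,0],[0,0,0,0]]' 0.7 25; python3 -m pendant '[[0,0,-0.02,0],[0,0,-0.04,0],[0,0,-0.04,0],[0,0,-0.04,0],[0,0,-0.02,0],[0,0,0,0],[0,0,0,0]]' 1;  python3 - <<'E'
from h import *
for n in("scene","side"):
  c=cam(n)
  print([(round(o["score"],2),np.round(o["bbox"])) for o in r.outline_of("battery",n)[:2]],proj(c,[.5256,-.0525,.09]).round(1))
s=r.read_state();print(s["ee_pos"])
E
```

```text
time: 8.52
ee_pos: [0.5264, -0.0519, 0.0738]
eef_rot: [0.986, 0.169, 0.0, 0.0]
ft_force: [-0.1, 0.3, 1.2]
width: 0.0218
grip_force: 24.9
time: 9.02
ee_pos: [0.526, -0.0519, 0.0734]
eef_rot: [0.986, 0.169, -0.0, 0.0]
ft_force: [-0.1, -0.2, 1.0]
width: 0.0538
grip_force: 0.0
time: 9.6
ee_pos: [0.5266, -0.052, 0.2344]
eef_rot: [0.986, 0.169, 0.001, 0.001]
ft_force: [-0.7, 0.7, -1.9]
width: 0.0865
grip_force: 0.0
[(0.63, array([262., 258.,  17.,  19.]))] [260.  249.5]
[(0.5, array([299., 178.,  16.,  23.]))] [298.8 171.2]
[ 0.5253527  -0.05194667  0.23196973]
```

```bash
python3 -m pendant '[[0.002,-0.0378,0,0],[0.002,-0.0378,0,0],[0.002,-0.0378,0,0],[0.002,-0.0378,0,0],[0.002,-0.0378,0,0],[0.002,-0.0378,0,0],[0.002,-0.0378,0,0],[0.002,-0.0378,0,0]]'; python3 -m pendant '[[0,-0.0376,0,0],[0,0,0,-0.115],[0,0,0,-0.115],[0,0,0,-0.11],[0,0,0,0],[0,0,0,0],[0,0,0,0],[0,0,0,0]]'
python3 - <<'E'
from h import *
w=cam("wrist");save(w,"wrist3.png");im=w["img"]
s=r.read_state();print(s["ee_pos"],s["eef_rot"],s["joint_positions"].round(2))
for o in r.outline_of("upper","wrist")[:4]:
  m=o["mask"];print(o["score"],np.round(o["bbox"]),im[m].mean(0).round())
E
```

```text
time: 10.47
ee_pos: [0.4394, 0.2399, 0.2326]
eef_rot: [0.986, 0.168, -0.001, 0.0]
ft_force: [1.2, 0.1, 0.7]
width: 0.0873
grip_force: 0.0
time: 11.13
ee_pos: [0.4281, 0.2738, 0.2332]
eef_rot: [0.943, 0.332, -0.0, 0.0]
ft_force: [-0.0, -0.6, 0.1]
width: 0.0868
grip_force: 0.0
[0.4281644  0.27385002 0.2332413 ] [ 9.43344311e-01  3.31815442e-01 -1.28121999e-04  7.89792470e-05] [ 0.18  0.16 -0.91  1.73  0.13  1.32 -1.65]
0.96 [278. 112.  80. 142.] [206. 205. 194.]
0.81 [197. 281. 111. 115.] [ 75. 103. 172.]
0.66 [424. 195. 119. 136.] [ 52.  68. 121.]
0.59 [184.  21.  86.  43.] [ 65. 111. 189.]
```

View pics/wrist3.png

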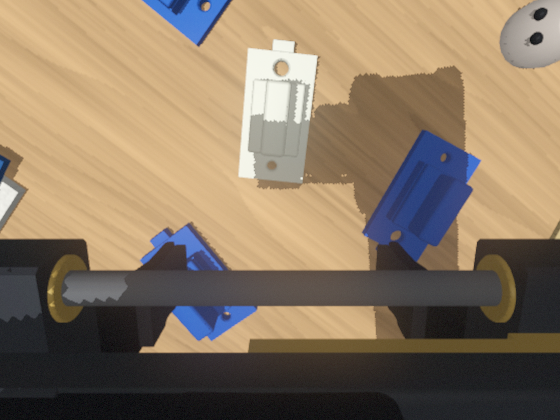

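The wrist view shows the white upper half at (278,112) with its tongue at the top (283,46), big hole at (281,69) and small hole at (271,166). The blue ones are at (200,282), (424,195) and (190,20), clear of where the fingers will come down.

Run:
```python
from h import *
w=cam("wrist");im=w["img"];s=r.read_state()
T=R.from_quat(s["eef_rot"]).as_matrix();p=s["ee_pos"]
b=ray(w,281,69,.012);q=ray(w,271,166,.012);d=b-q;yaw=np.arctan2(d[1],d[0]);c=(b+q)/2
print(c,yaw,np.linalg.norm(d))
t=np.vstack([rectify(w,c[:2],yaw,.012,ppm=4),rectify(w,c[:2],yaw,.072,half=(.075,.03),ppm=4)]);cv2.imwrite("pics/rect2.png",t[:,:,::-1])
print("tool",T.T@(c-p),"tool yaw",2*np.arctan2(*s["eef_rot"][[1,0]]))
```

```text
[0.47384751 0.31714973 0.012     ] 0.5697380823081849 0.09088732459623507
tool [ 0.06268638 -0.00505851  0.22137147] tool yaw 0.6774365706218373
```

View pics/rect2.png

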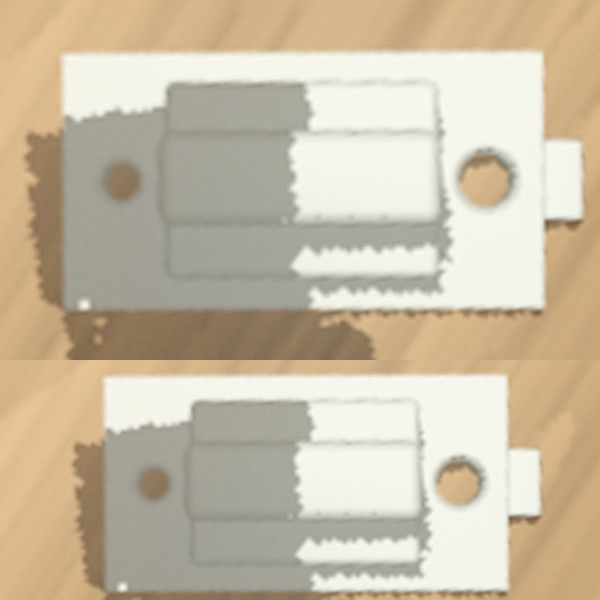

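```bash
python3 -m pendant '[[0.0318,-0.0025,0,0],[0.0318,-0.0025,0,0],[0,0,0.02,0.104],[0,0,0.035,0],[0,0,0.04,0],[0,0,0.04,0],[0,0,0.03,0],[0,0,0.0142,0]]' 0.6 30; python3 -m pendant '[[0,0,0,0],[0,0,0,0],[0,0,0,0]]'
```

```text
time: 11.95
ee_pos: [0.4728, 0.3163, 0.0501]
eef_rot: [0.959, 0.283, -0.003, 0.001]
ft_force: [0.1, -0.9, -0.6]
width: 0.0531
grip_force: 0.0
time: 12.2
ee_pos: [0.4756, 0.3189, 0.0564]
eef_rot: [0.959, 0.283, 0.001, -0.0]
ft_force: [0.2, -0.3, 0.4]
width: 0.0519
grip_force: 0.0
```

```bash
python3 -m pendant '[[0,0,0,0],[0,0,0,0],[0,0,0,0],[0,0,0,0],[0,0,0,0],[0,0,0,0],[0,0,0,0],[0,0,0,0]]' 0.05 40; python3 -m pendant '[[0,0,0,0],[0,0,0,0]]'
```

```text
time: 12.87
ee_pos: [0.4746, 0.3178, 0.0543]
eef_rot: [0.959, 0.283, 0.0, 0.0]
ft_force: [0.9, -1.2, 2.1]
width: 0.0197
grip_force: 40.0
time: 13.03
ee_pos: [0.4746, 0.3178, 0.0543]
eef_rot: [0.959, 0.283, 0.0, 0.0]
ft_force: [-0.3, -1.3, 2.3]
width: 0.0195
grip_force: 40.0
```

```bash
python3 -m pendant '[[0,0,-0.02,0],[0,0,-0.04,0],[0,0,-0.04,0],[0,0,-0.04,0],[0,0,-0.03,0],[0,0,-0.01,0],[0,0,0,0]]'; python3 -m pendant '[[-0.0213,0.0263,0,0],[-0.0213,0.0263,0,0],[-0.0213,0.0263,0,0],[-0.0213,0.0263,0,0],[-0.0213,0.0263,0,0],[-0.0213,0.0263,0,0],[-0.0213,0.0263,0,0],[-0.0213,0.0263,0,0]]';python3 -m pendant '[[-0.0213,0.0263,0,0],[-0.0213,0.0263,0,0],[-0.0213,0.0263,0,0],[-0.0209,0.0257,0,0],[0,0,0,0.118],[0,0,0,0.118],[0,0,0,0],[0,0,0,0]]'; python3 -m pendant '[[0,0,0,0],[0,0,0,0],[0,0,0,0]]'
python3 - <<'E'
from h import *
w=cam("wrist");im=w["img"];s=r.read_state()
T=R.from_quat(s["eef_rot"]).as_matrix();p=s["ee_pos"];yaw=2*np.arctan2(*s["eef_rot"][[1,0]])
print(p,yaw)
t=rectify(w,p[:2],yaw,p[2]-.0543+.012,half=(.1,.05),ppm=4)
l=rectify(w,[.5257,-.0521],.338,.054,half=(.1,.045),ppm=4)
cv2.imwrite("pics/rect3.png",cv2.resize(np.vstack([t,l]),(600,570))[:,:,::-1]);np.save("w.npy",im)
E
```

```text
time: 13.62
ee_pos: [0.4752, 0.3187, 0.2365]
eef_rot: [0.959, 0.283, 0.002, -0.0]
ft_force: [0.8, 0.2, -1.8]
width: 0.0196
grip_force: 40.0
time: 14.28
ee_pos: [0.4444, 0.0465, 0.232]
eef_rot: [0.959, 0.283, -0.001, -0.0]
ft_force: [0.7, -0.3, -2.4]
width: 0.0198
grip_force: 40.0
time: 14.95
ee_pos: [0.4307, -0.0852, 0.2325]
eef_rot: [0.985, 0.17, -0.001, -0.001]
ft_force: [1.0, -0.6, -2.7]
width: 0.0198
grip_force: 40.0
time: 15.2
ee_pos: [0.4315, -0.085, 0.2339]
eef_rot: [0.985, 0.17, -0.0, -0.0]
ft_force: [0.2, 0.1, -2.5]
width: 0.0198
grip_force: 40.0
[ 0.4315487  -0.08503483  0.23407968] 0.3406443406803994
```

View pics/rect3.png

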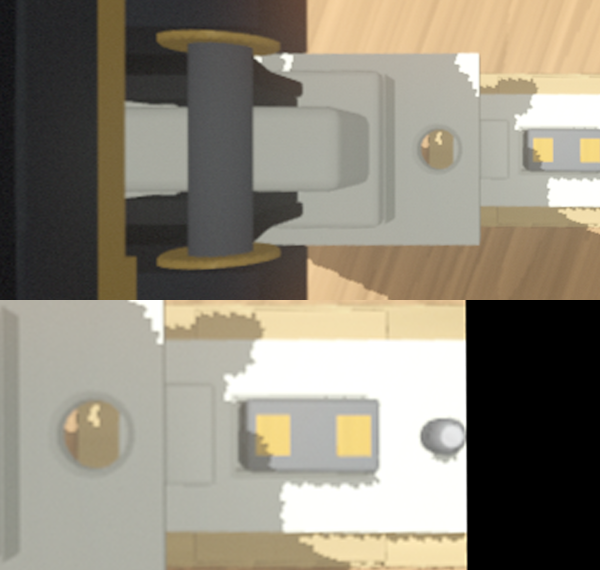

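The rectified view, at about 3 px/mm, shows the upper half's front edge at u=480 (60 mm ahead of the TCP) and its hole at (438,149), 46 mm ahead. Both are within 0.3 mm of nominal in the hand. Below it the battery is centred in the well at v≈435, and the big dowel is at (445,436).

```bash
python3 -m pendant '[[0.0333,0.0003,0,0.003],[0.0333,0.0003,0,0],[0.0331,0.0002,0,0],[0,0,0.03,0],[0,0,0.03,0],[0,0,0.02,0],[0,0,0,0],[0,0,0,0]]'; python3 -m pendant '[[0,0,0.008,0],[0,0,0.008,0],[0,0,0.005,0],[0,0,0,0],[0,0,0,0],[0,0,0,0]]'
python3 - <<'E'
from h import *
s=r.read_state();T=R.from_quat(s["eef_rot"]).as_matrix();p=s["ee_pos"]
print(p,T.T@(np.array([.5257,-.0525,p[2]])-p),s["ft_force"],2*np.arctan2(*s["eef_rot"][[1,0]]))
E
```

```text
time: 15.92
ee_pos: [0.5255, -0.0529, 0.154]
eef_rot: [0.986, 0.168, -0.001, -0.0]
ft_force: [-0.3, 0.2, -1.1]
width: 0.0201
grip_force: 40.0
time: 16.42
ee_pos: [0.5262, -0.0531, 0.1337]
eef_rot: [0.986, 0.167, 0.0, 0.0]
ft_force: [0.2, 0.0, -1.5]
width: 0.0201
grip_force: 40.0
[ 0.52617801 -0.05307793  0.13366739] [-2.60843996e-04 -7.03174663e-04 -4.25926586e-07] [ 0.19374989  0.00581686 -1.49915808] 0.3358367443537004
```

```bash
python3 -m pendant '[[0,-0.0005,0.003,-0.002],[0,0,0.003,0],[0,0,0.002,0],[0,0,0,0]]'; python3 -m pendant '[[0,0,0.003,0],[0,0,0.003,0],[0,0,0.002,0],[0,0,0,0],[0,0,0,0]]'
```

```text
time: 16.75
ee_pos: [0.5255, -0.0526, 0.1247]
eef_rot: [0.986, 0.168, -0.0, -0.0]
ft_force: [0.6, 0.1, -1.4]
width: 0.0195
grip_force: 40.0
time: 17.17
ee_pos: [0.5257, -0.0526, 0.1171]
eef_rot: [0.986, 0.168, -0.0, -0.0]
ft_force: [0.0, -0.1, -2.2]
width: 0.0196
grip_force: 40.0
```

```bash
python3 -m pendant '[[0,0,0.002,0],[0,0,0.002,0],[0,0,0.002,0],[0,0,0.002,0],[0,0,0,0],[0,0,0,0]]' - 60; python3 -m pendant '[[0,0,0.001,0],[0,0,0.001,0],[0,0,0,0],[0,0,0,0]]'
```

```text
time: 17.67
ee_pos: [0.5261, -0.0525, 0.1095]
eef_rot: [0.986, 0.168, 0.0, 0.0]
ft_force: [-0.5, -0.1, 3.8]
width: 0.0193
grip_force: 60.0
time: 18.0
ee_pos: [0.5261, -0.0526, 0.1082]
eef_rot: [0.986, 0.168, 0.0, 0.0]
ft_force: [-3.3, -0.3, 11.8]
width: 0.0195
grip_force: 60.0
```

```bash
python3 -m pendant '[[0,0,0.0005,0],[0,0,0,0],[0,0,0,0],[0,0,0,0],[0,0,0,0],[0,0,0,0]]'
python3 - <<'E'
from h import *
s=r.read_state();print(s["ee_pos"],s["ft_force"],s["torque"],s["width"],s["grip_force"])
w=cam("side");save(w,"fin.png",(230,120,380,230),5)
E
```

```text
time: 18.5
ee_pos: [0.5261, -0.0526, 0.1082]
eef_rot: [0.986, 0.168, 0.0, 0.0]
ft_force: [-5.3, -0.2, 17.8]
width: 0.0192
grip_force: 60.0
[ 0.5261228  -0.05263388  0.10816368] [-5.27713067 -0.20652752 17.81821126] [0.2036736  1.5332682  0.05835338] 0.01919396380070571 60.008314065635204
```

View pics/fin.png

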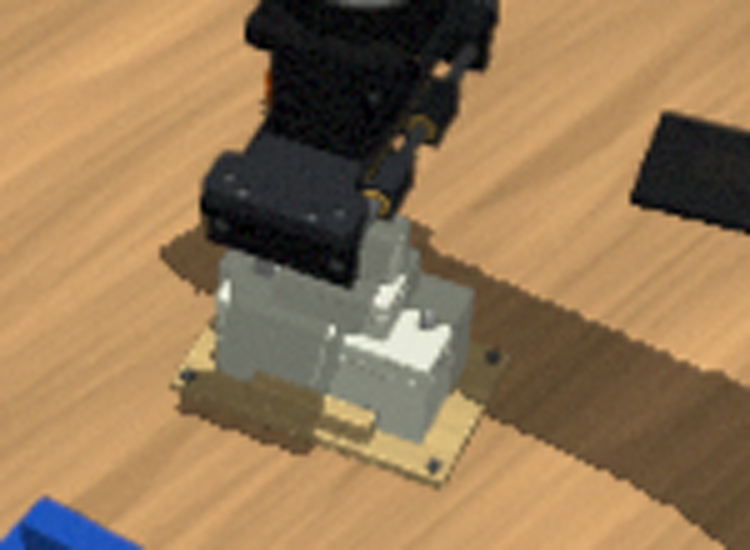

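The crop shows the halves flush, with no visible gap around (390,370), and the dowel through its hole at (425,320). z stopped dropping as the force rose to 17.8 N, so the halves are bearing on each other. I'm handing the job in.

```bash
python3 -c "
from bench import r
print(r.close_job())"
```

```text
the job is handed in; nothing more can be done
None
```

I handed the job in at about 18.5 s with the battery down in the well, the upper half on both dowels and still gripped, pressed shut at about 18 N; no verdict was returned.

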